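# Contact-plate sample of the worktop

## Task

Take a contact-plate sample at the green-marked spot of the worktop: lift the spring applicator out of its stand by its black grip, set its plate down flat, applicator upright, in the middle of the four green corner marks, touching the bare worktop nowhere else with it, and press gently until the rim of the sleeve stands within the green band of the stem. Keep it pressed like that for five seconds, never driving the plunger to its stop, and finish still holding it pressed there; leave the timer, dish, bottle and pen where they are.

Things in the scene. Friction and masses are not known exactly. Their poses are not given: they have to be found in the camera images.
- applicator: Lower part of the upright spring applicator (147 mm tall overall, about 0.18 kg, +-20 %): clear round plate 57 mm across, white holder 66 mm across 10 to 23 mm up, aluminium sleeve 29 mm across with a dark rim ring on top, 62 mm up. Origin: centre of the plate's underside, the sampling face (8 mm above the worktop at the start, on the cup's floor); z up the axis to the grip.
- plunger (a joint): Plunger: 0 when free (at the start, in the air), grows to 0.016 m at its stop as the grip is pushed down. Spring 2 N at 0 plus 0.3 N per mm (5 N at 0.010); once the plate stands, the lower part's weight (1.2 N) also comes off the tool. Stem bands upward from the sleeve's rim when free: white 0-7 mm, green 7-13 mm, red 13-16 mm, so the rim is in the green band at 0.007 to 0.013.
- grip (a point): Point on the axis inside the black grip where the TCP fits, 124 mm above the applicator's origin when the plunger is free (moves down with it). The grip is a square bar 30 x 30 mm, sides along this point's x and y, 95 to 147 mm above the origin; a round finger guard 40 mm across lies under it, 91 to 95 mm up. Grip from above across two flat sides.
- stand: White round stand fixed to the worktop, 94 mm across, with a shallow cup 72 mm wide inside, floor 8 mm and rim 17 mm above the worktop; the applicator lifts straight up out of it. Origin: centre of its underside, on the worktop.
- green_spot: The spot to sample: four flat green L-shaped corner tapes on the worktop (0.6 mm thick) round an open square of 84 mm. Origin: centre of the square, at worktop height; z up, x and y along the square's sides.
- blue_spot: Another sampling spot, same form, with blue corner tapes; not to be touched. Origin: centre of its square.
- timer: White digital lab timer on its easel foot, 43 x 66 x 64 mm tall, bystander. Origin: under its centre.
- spare_dish: Closed clear petri dish, 62 mm across, 15 mm tall, bystander. Origin: centre of its underside.
- amber_bottle: Amber bottle with red cap, 48 mm across, 100 mm tall, bystander. Origin: centre of its underside.
- pen: White marker pen with blue cap lying on the worktop, 10 x 132 x 12 mm, bystander. Origin: under its middle; y along its length. Right of it stands a tall fixed microscope (from about y = -0.3 on, x = 0.42 and beyond): swing across from the start in front of the worktop or high above.

How it is judged:
On the way, in this order (a step that is already met when the one before it is completed fails the run):
1. the applicator is held by the fingers, its plate lifted at least 40 mm above the worktop (height (world z) of applicator above 0.04 m and contact force between the fingers and applicator above 1 N), for 0.2 s.
2. the plate sits flat on the worktop within 10 mm of the middle of the green marks, pressed so that the sleeve's rim is in the green band, for five seconds (horizontal distance between applicator and green_spot below 0.01 m and height (world z) of applicator below 0.003 m and angle between applicator's own z axis and vertical below 0.05 rad and value of joint plunger between 0.007 and 0.013 m and contact force between the fingers and applicator above 1 N), for 5 s.
At the end, for the whole second after the job is handed in: The fingers hold the applicator upright (0.05 rad), its plate flat on the worktop (3 mm) within 10 mm of the middle of the green marks, the plunger pressed 7 to 13 mm and at rest; timer, dish, bottle and pen have moved less than 20 mm (all of step 2 and linear speed of applicator below 0.01 m/s and distance of each of timer, spare_dish, amber_bottle, pen from where it was at the start of the episode below 0.02 m); the arm keeps its last pose, push and grip.
It fails at once if the plate touches the worktop away from the green spot (underside within 3 mm of the worktop, more than 15 mm off the middle of the marks) (height (world z) of applicator below 0.003 m and horizontal distance between applicator and green_spot above 0.015 m).
It fails at once if the plunger is driven to its stop (beyond 15.5 mm) (value of joint plunger above 0.0155 m).
It fails at once if a bystander is moved 20 mm (distance of any of timer, spare_dish, amber_bottle, pen from where it was at the start of the episode above 0.02 m).
It also fails if it takes over 61 s, if anything falls off the work surface, if the arm or the gripper's body presses on something with over 40 N, if the wrist force passes 120 N, or if a joint passes its speed limit or range.

## Robot

A 7-joint arm with a two-finger parallel gripper is mounted at the origin on a cart in front of the work surface, level with it; the furniture and walls round the work are solid. World frame = base frame: x ahead of the robot, y to its left, z up, the work surface at z = 0. Lengths are in m, angles in rad, forces in N, time in s.
With the tool pointing down it reaches from about 0.4 to 0.85 m from the base axis. Payload 4.5 kg.
Tool frame: the origin (TCP) lies between the finger pads, 19 mm behind the fingertips; this is the grasp point; z points along the fingers, y is the line along which they close (so a half turn about z gives the same grasp; the last joint's range is limited). The gripper opens to 88 mm and grips with 3 to 60 N. Pads are 18 mm wide; open, the fingers measure 123 mm over their backs; the gripper's body (75 mm by 187 mm) begins 45 mm behind the grasp point.
Start: joints at [1.166, 0.689, -0.195, 1.565, 0.157, 0.902, -0.215], TCP at [0.266, -0.566, 0.257] pointing down, gripper open.
Joint ranges: [-3.01, 3.01], [-0.46, 2.08], [-1.47, 1.51], [0.13, 2.56], [-1, 4.14], [0.04, 2.09], [-2.66, 2.66]. Speed limits (rad/s): [2.57, 2.57, 3.14, 3.14, 3.14, 3.14, 3.14].

## Interface

Orientations are given as a unit quaternion [x, y, z, w].
In Python, from plant import * gives the robot as it stands. The module is installed in compiled form; this text tells all that it offers.
- The arm moves only by the tool send_rows, never from a script. Its argument "motion" is a list of rows, each an object of numbers: "x", "y", "z": the shift along the tool's x, y, z in cm; "rx", "ry", "rz": the turn, a rotation vector about the tool's x, y, z in rad; "jaw": the finger opening in cm, from 0 to 8.81. In form: [{"x": .., "y": .., "z": .., "rx": .., "ry": .., "rz": .., "jaw": ..}, ...]. A call has exactly 5 rows; each row shifts and turns the commanded pose from where the row before left it, along the tool's axes as they then stand; what a row does not reach is not made up. A row lasts 1/10 s, in which the tool goes at most 50 mm and 8.59 degrees, less where a joint would pass 70% of its speed; a pose out of reach is approached as far as the arm can. A call is refused whole if a number of a shift passes 5 or a number of a turn 0.15, either way. A call with a gripper value outside its range is refused whole. The fingers move at their own pace and stop on an object; "grip_force" is the grip in N (left out, the last holds). Time passes only in rows, so rows that do not move let the fingers close, or fill a call up. It gives the time, the measured TCP pose, the force, the opening and the grip force at its end, in the units of the state.
- get_state(): the state, without advancing time (a new reading comes with each control period).
- snapshot(name): name is "scene" or "top"; returns a dict with "img" (400x640x3 uint8, red, green, blue), "vertical_fov" (degrees; the focal length in pixels is half the picture's height over the tangent of half this angle, whatever the lens; pixels are square), "cx", "cy" (the principal point, pixels), "extrinsics" (4x4, takes a point from camera to world coordinates). Camera axes: x right, y up, looking along -z (the intrinsics and any distortion apply to the point x, -y, -z); pixel columns grow to the right and rows downward; lengths in m; the calibration is good to about 2 mm. A picture is of the moment at which its call begins. There is no depth.
- finish_job(): hands the job in; it is judged then, once.
The state is a dict: "clock": time; "q": joint angles; "qd": joint speeds; "joint_torque": joint torques, N m; "tool_pos": TCP position; "eef_rot": TCP orientation; "contact_force": force on the tool from outside, world axes, zero at the start; "moment": the same for the moment, N m; "opening": opening from 0.0 (shut) to 1.0 (fully open); "finger_force": force on a finger pad.
Only numpy, scipy, OpenCV 4.12 (cv2) and the standard library are available. Lean on these libraries where they do the work, as an engineer would, in place of code of your own. Each camera call takes 0.05 s, during which the arm holds its last target. There are 200 camera calls.

## Working session

There is one attempt and no reset: what is moved stays moved. The work goes in short steps, Python scripts to look and compute and a tool call to move; the robot and the scene stay as the last step left them, time stands still between calls to the robot, and variables do not carry over. Pictures are saved under pics/ and viewed, at most 10 in all, crops included, and the job is handed in when it is done.

Besides the shell and the picture viewer there is one more tool, called after "Call:" as a command line: name --argument value ..., lists and objects as JSON in quotes. send_rows: Moves the arm, as the interface text tells. Its arguments: {"type":"object","properties":{"motion":{"type":"array"},"grip_force":{"type":"number"}},"required":["motion"]}

```bash
mkdir -p pics; python3 - <<'E'
from plant import *
import cv2, numpy as np
for n in("scene","top"):
    s=snapshot(n); cv2.imwrite(f"pics/{n}0.png",s["img"][:,:,::-1]); print(n,s["vertical_fov"],s["cx"],s["cy"],np.round(s["extrinsics"],4).tolist(),[k for k in s])
s=get_state();print(s)
E
```

```text
scene 42.89420842492055 311.2805009047833 203.79393522484696 [[-0.5412, 0.42, -0.7285, -0.4178], [-0.8409, -0.2755, 0.4659, 0.6474], [-0.005, 0.8647, 0.5023, 0.7765], [0.0, 0.0, 0.0, 1.0]] ['img', 'vertical_fov', 'cx', 'cy', 'extrinsics']
top 42.05723974147416 313.2496001792437 197.1909709840198 [[-0.013, 0.9829, -0.1839, 0.3299], [-0.9999, -0.012, 0.0067, 0.0637], [0.0044, 0.1839, 0.9829, 1.1849], [0.0, 0.0, 0.0, 1.0]] ['img', 'vertical_fov', 'cx', 'cy', 'extrinsics']
{'clock': 0.1, 'q': array([ 1.16579423,  0.68989478, -0.19453681,  1.56621201,  0.15729997,
        0.90252271, -0.21508493]), 'qd': array([-0.00149599, -0.00085665, -0.00182827, -0.00390219,  0.00129367,
       -0.00077351, -0.00080861]), 'joint_torque': array([-3.19023660e-03, -5.28497815e+01, -1.27136182e+00, -1.53838581e+01,
       -5.25374687e-02,  2.03090021e-03,  1.94784451e-05]), 'tool_pos': array([ 0.26527884, -0.56532178,  0.25670144]), 'eef_rot': array([ 9.76016678e-01,  2.17694208e-01, -2.33369640e-04, -7.88677423e-04]), 'contact_force': array([-0.21353548, -0.7525379 ,  0.0348793 ]), 'moment': array([-0.05366337,  0.01010986, -0.02837369]), 'finger_force': 0.0, 'opening': 0.999598708589033}
```

View pics/scene0.png

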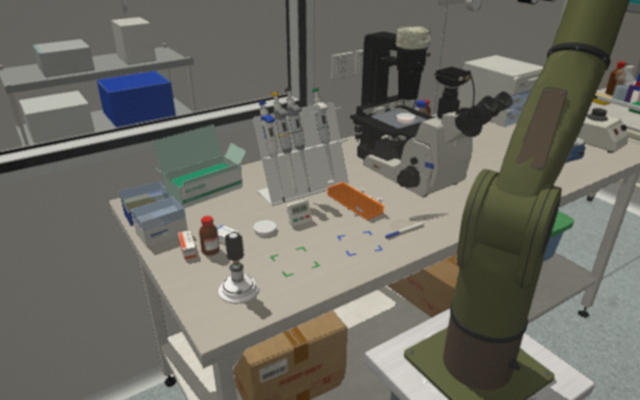

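View pics/top0.png

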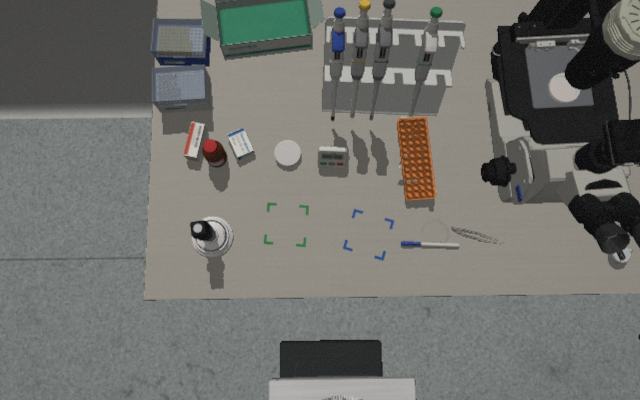

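The scene view shows the applicator in its stand at about (237,265), with green marks around (295,262). In the top view, the stand is at (212,237), the black grip at (203,230), and the green corners at (272,207), (304,209), (269,239) and (301,242).

```bash
cat > h.py <<'E'
from plant import *
import cv2, numpy as np
def cam(n):
    s=snapshot(n); s["f"]=200/np.tan(np.radians(s["vertical_fov"])/2); return s
def ray(s,u,v):
    d=np.array([(u-s["cx"])/s["f"],-(v-s["cy"])/s["f"],-1.]); E=np.array(s["extrinsics"]); return E[:3,3],E[:3,:3]@d
def plane(s,u,v,z):
    o,d=ray(s,u,v); return o+d*(z-o[2])/d[2]
def proj(s,p):
    E=np.array(s["extrinsics"]); c=E[:3,:3].T@(np.array(p)-E[:3,3]); return np.array([s["cx"]-s["f"]*c[0]/c[2], s["cy"]+s["f"]*c[1]/c[2]])
def green(s):
    a=s["img"].astype(int); m=((a[:,:,1]-a[:,:,0]>25)&(a[:,:,1]-a[:,:,2]>12)).astype(np.uint8)
    return m
E
python3 - <<'E'
from h import *
S,T=cam("scene"),cam("top")
for s,(x0,y0,x1,y1) in((S,(262,235,330,285)),(T,(255,195,318,255))):
    m=green(s);k=np.zeros_like(m);k[y0:y1,x0:x1]=m[y0:y1,x0:x1]
    v,u=np.nonzero(k);P=np.array([plane(s,a,b,0)[:2] for a,b in zip(u+0.,v+0.)])
    r=cv2.minAreaRect(P.astype(np.float32)*1000); print(len(u),r)
    n,l,st,c=cv2.connectedComponentsWithStats(k)
    for i in range(1,n): print(c[i].round(1),st[i][4],plane(s,*c[i],0).round(4))
# stand / grip crops
c1=cv2.resize(T["img"][200:275,170:250],None,fx=5,fy=5,interpolation=cv2.INTER_CUBIC)
c2=cv2.resize(S["img"][222:307,205:275],None,fx=5,fy=5,interpolation=cv2.INTER_CUBIC)
h=425;o=np.zeros((h,760,3),np.uint8);o[:375,:400]=c1;o[:425,400:750]=c2
cv2.imwrite("pics/c.png",o[:,:,::-1])
E
```

```text
84 ((489.3537902832031, 120.00425720214844), (95.25135803222656, 95.86727142333984), 84.37635040283203)
[301.6 248.2] 18 [0.5261 0.075  0.    ]
[273.1 256.9] 19 [0.5334 0.1568 0.    ]
[315.6 265. ] 22 [0.4448 0.0839 0.    ]
[286.2 274.2] 25 [0.453  0.1646 0.    ]
161 ((488.9154052734375, 118.90951538085938), (95.99858093261719, 95.46736907958984), 85.15226745605469)
[269.9 205.7] 39 [0.5329 0.156  0.    ]
[304.9 208.2] 41 [0.526  0.0753 0.    ]
[266.5 240.3] 39 [0.4528 0.1635 0.    ]
[302.  243.5] 42 [0.4444 0.0828 0.    ]
```

View pics/c.png

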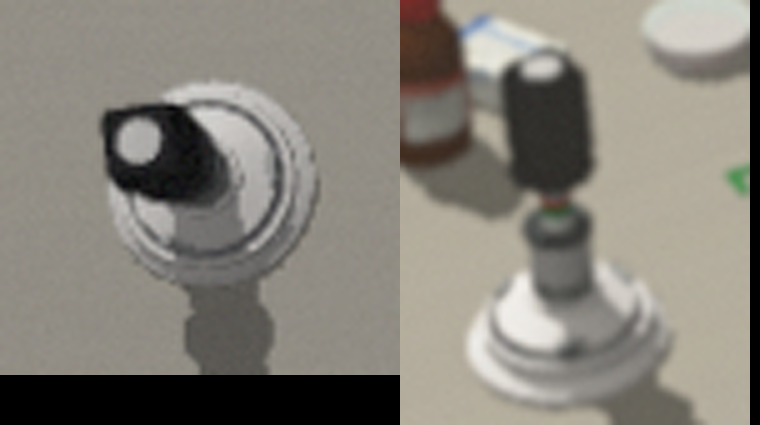

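The crop shows the label on top of the grip at about (197,228) in top and (233,235) in scene. The left edge of the square grip runs from crop (103,112) to (112,188), so it is turned by a few degrees.

```bash
python3 - <<'E'
from h import *
from scipy.spatial.transform import Rotation as R
S,T=cam("scene"),cam("top")
f=lambda s,x0,y0,x1,y1,fn:(lambda k:(k[1].mean()+x0,k[0].mean()+y0))(np.nonzero(fn(s["img"][y0:y1,x0:x1].astype(int))))
lt=f(T,192,223,203,234,lambda a:a.min(2)>100); ls=f(S,227,232,239,239,lambda a:a.min(2)>110)
print("label",lt,ls,plane(T,*lt,.155),plane(S,*ls,.155))
# triangulate
o1,d1=ray(T,*lt);o2,d2=ray(S,*ls);t=np.linalg.lstsq(np.c_[d1,-d2],o2-o1,rcond=None)[0];print("tri",o1+d1*t[0],o2+d2*t[1])
c=lambda x,y:plane(T,170+(x+.5)/5-.5,200+(y+.5)/5-.5,.155)
a,b,d=c(103,112),c(112,188),c(180,104);print("edges",a,b,d,np.degrees(np.arctan2(*(a-b)[1::-1])),np.degrees(np.arctan2(*(a-d)[1::-1])))
print("stand",plane(T,212.2,236.3,.012))
s=get_state();M=R.from_quat(s["eef_rot"]).as_matrix();print(M.round(3),s["clock"])
E
```

```text
label (np.float64(197.22388059701493), np.float64(227.77611940298507)) (np.float64(232.12962962962962), np.float64(234.14814814814815)) [0.46345435 0.28838418 0.155     ] [0.46726949 0.28922731 0.155     ]
tri [0.46329812 0.28812133 0.15620477] [0.46463214 0.29029469 0.15685193]
edges [0.47522426 0.30269961 0.155     ] [0.44476694 0.29820851 0.155     ] [0.47806371 0.27210137 0.155     ] 8.38813761481403 95.301745248034
stand [0.46218335 0.28523301 0.012     ]
[[ 0.905  0.425 -0.   ]
 [ 0.425 -0.905  0.   ]
 [-0.    -0.001 -1.   ]] 0.3
```

Call:
send_rows --motion '[{"rz": 0.11,"jaw": 8.8},{"rz": 0.11,"jaw": 8.8},{"rz": 0.1,"jaw": 8.8},{"x": 0.9,"y": -4,"jaw": 8.8},{"x": 0.9,"y": -4,"jaw": 8.8}]'

```text
schema error: expected keys x, y, z, rx, ry, rz, jaw
```

Call:
send_rows --motion '[{"x": 0.9,"y": -4,"jaw": 8.8},{"x": 0.9,"y": -4,"jaw": 8.8},{"x": 0.9,"y": -4,"jaw": 8.8},{"x": 0.9,"y": -4,"jaw": 8.8},{"x": 0.9,"y": -3,"jaw": 8.8}]'

```text
schema error: expected keys x, y, z, rx, ry, rz, jaw
```

Call:
send_rows --motion '[{"x": 0,"y": 0,"z": 0,"rx": 0,"ry": 0,"rz": 0.11,"jaw": 8.8},{"x": 0,"y": 0,"z": 0,"rx": 0,"ry": 0,"rz": 0.11,"jaw": 8.8},{"x": 0,"y": 0,"z": 0,"rx": 0,"ry": 0,"rz": 0.1,"jaw": 8.8},{"x": 0.9,"y": -4,"z": 0,"rx": 0,"ry": 0,"rz": 0,"jaw": 8.8},{"x": 0.9,"y": -4,"z": 0,"rx": 0,"ry": 0,"rz": 0,"jaw": 8.8}]'

```text
clock: 0.8
tool_pos: [0.2737, -0.4839, 0.2571]
eef_rot: [0.998, 0.058, 0.0, 0.0]
contact_force: [1.0, 0.2, 0.7]
opening: 1.0
finger_force: 0.0
```

Call:
send_rows --motion '[{"x": 0.9,"y": -4,"z": 0,"rx": 0,"ry": 0,"rz": 0,"jaw": 8.8},{"x": 0.9,"y": -4,"z": 0,"rx": 0,"ry": 0,"rz": 0,"jaw": 8.8},{"x": 0.9,"y": -4,"z": 0,"rx": 0,"ry": 0,"rz": 0,"jaw": 8.8},{"x": 0.9,"y": -4,"z": 0,"rx": 0,"ry": 0,"rz": 0,"jaw": 8.8},{"x": 0.9,"y": -3,"z": 0,"rx": 0,"ry": 0,"rz": 0,"jaw": 8.8}]'

```text
clock: 1.3
tool_pos: [0.2958, -0.2878, 0.2576]
eef_rot: [0.998, 0.06, -0.0, -0.0]
contact_force: [0.9, -0.6, 0.3]
opening: 0.999
finger_force: 0.0
```

Call:
send_rows --motion '[{"x": 2.5,"y": -3.7,"z": 0,"rx": 0,"ry": 0,"rz": 0,"jaw": 8.8},{"x": 2.5,"y": -3.7,"z": 0,"rx": 0,"ry": 0,"rz": 0,"jaw": 8.8},{"x": 2.5,"y": -3.7,"z": 0,"rx": 0,"ry": 0,"rz": 0,"jaw": 8.8},{"x": 2.5,"y": -3.7,"z": 0,"rx": 0,"ry": 0,"rz": 0,"jaw": 8.8},{"x": 2.5,"y": -3.7,"z": 0,"rx": 0,"ry": 0,"rz": 0,"jaw": 8.8}]'

```text
clock: 1.8
tool_pos: [0.3991, -0.09, 0.2576]
eef_rot: [0.998, 0.059, 0.0, 0.0]
contact_force: [0.7, -0.3, 0.4]
opening: 0.999
finger_force: 0.0
```

Call:
send_rows --motion '[{"x": 2.5,"y": -3.7,"z": 0,"rx": 0,"ry": 0,"rz": 0,"jaw": 8.8},{"x": 0.9,"y": -3.7,"z": 0,"rx": 0,"ry": 0,"rz": 0,"jaw": 8.8},{"x": 0.9,"y": -3.7,"z": 0,"rx": 0,"ry": 0,"rz": 0,"jaw": 8.8},{"x": 0.9,"y": -3.7,"z": 0,"rx": 0,"ry": 0,"rz": 0,"jaw": 8.8},{"x": 0.9,"y": -3.7,"z": 0,"rx": 0,"ry": 0,"rz": 0,"jaw": 8.8}]'

```text
clock: 2.3
tool_pos: [0.4371, 0.1009, 0.2575]
eef_rot: [0.998, 0.06, 0.0, 0.0]
contact_force: [1.8, -0.4, -0.2]
opening: 1.003
finger_force: 0.0
```

Call:
send_rows --motion '[{"x": 0.9,"y": -3.7,"z": 0,"rx": 0,"ry": 0,"rz": 0,"jaw": 8.8},{"x": 0.9,"y": -3.7,"z": 0,"rx": 0,"ry": 0,"rz": 0,"jaw": 8.8},{"x": 0.9,"y": -3.7,"z": 0,"rx": 0,"ry": 0,"rz": 0,"jaw": 8.8},{"x": 0.9,"y": -3,"z": 0,"rx": 0,"ry": 0,"rz": 0,"jaw": 8.8},{"x": 0,"y": 0,"z": 0,"rx": 0,"ry": 0,"rz": 0,"jaw": 8.8}]'

```text
clock: 2.8
tool_pos: [0.456, 0.2494, 0.2575]
eef_rot: [0.998, 0.063, 0.001, -0.002]
contact_force: [-0.8, -0.8, -1.0]
opening: 0.998
finger_force: 0.0
```

Call:
send_rows --motion '[{"x": 1.1,"y": -3.6,"z": 0,"rx": 0,"ry": 0,"rz": 0,"jaw": 8.8},{"x": 0,"y": 0,"z": 2.5,"rx": 0,"ry": 0,"rz": 0,"jaw": 8.8},{"x": 0,"y": 0,"z": 2.5,"rx": 0,"ry": 0,"rz": 0,"jaw": 8.8},{"x": 0,"y": 0,"z": 0,"rx": 0,"ry": 0,"rz": 0,"jaw": 8.8},{"x": 0,"y": 0,"z": 0,"rx": 0,"ry": 0,"rz": 0,"jaw": 8.8}]'

```text
clock: 3.3
tool_pos: [0.4627, 0.2796, 0.2076]
eef_rot: [0.998, 0.059, -0.0, 0.0]
contact_force: [0.6, 1.0, 0.3]
opening: 0.997
finger_force: 0.0
```

```bash
python3 - <<'E'
from h import *
S=cam("scene");s=get_state();print(s["tool_pos"],s["eef_rot"],proj(S,s["tool_pos"]))
cv2.imwrite("pics/n1.png",cv2.resize(S["img"][160:310,160:310],None,fx=4,fy=4,interpolation=cv2.INTER_CUBIC)[:,:,::-1])
E
```

```text
[0.46318908 0.28002482 0.20826922] [ 9.98266412e-01  5.88551954e-02  4.83980516e-04 -4.96142740e-05] [234.78281534 213.11904289]
```

View pics/n1.png

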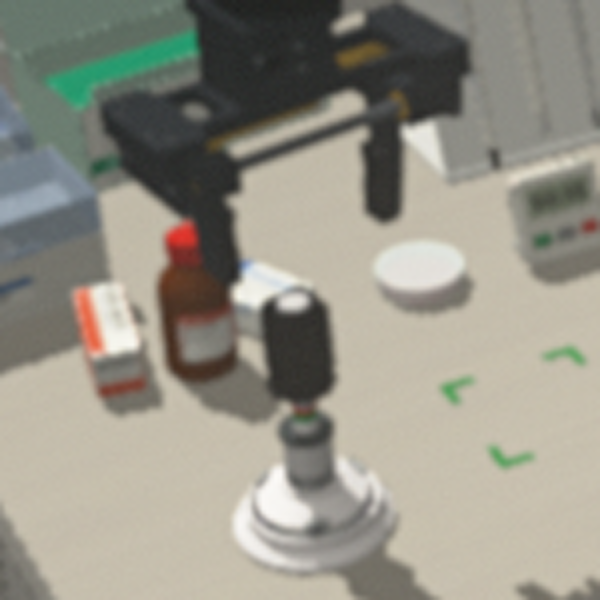

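The image shows the open fingers at (215,240) and (383,190), with the grip at (297,345) between them and clear. I'll centre on it and go down.

Call:
send_rows --motion '[{"x": 0.05,"y": -0.7,"z": 0,"rx": 0,"ry": 0,"rz": 0,"jaw": 8.8},{"x": 0,"y": 0,"z": 2,"rx": 0,"ry": 0,"rz": 0,"jaw": 8.8},{"x": 0,"y": 0,"z": 2,"rx": 0,"ry": 0,"rz": 0,"jaw": 8.8},{"x": 0,"y": 0,"z": 2,"rx": 0,"ry": 0,"rz": 0,"jaw": 8.8},{"x": 0,"y": 0,"z": 1.5,"rx": 0,"ry": 0,"rz": 0,"jaw": 8.8}]'

```text
clock: 3.85
tool_pos: [0.4627, 0.2884, 0.1325]
eef_rot: [0.998, 0.059, 0.001, -0.001]
contact_force: [0.3, -0.3, 0.4]
opening: 0.997
finger_force: 0.0
```

Call:
send_rows --motion '[{"x": 0,"y": 0,"z": 0,"rx": 0,"ry": 0,"rz": 0,"jaw": 5},{"x": 0,"y": 0,"z": 0,"rx": 0,"ry": 0,"rz": 0,"jaw": 4},{"x": 0,"y": 0,"z": 0,"rx": 0,"ry": 0,"rz": 0,"jaw": 3},{"x": 0,"y": 0,"z": 0,"rx": 0,"ry": 0,"rz": 0,"jaw": 2.5},{"x": 0,"y": 0,"z": 0,"rx": 0,"ry": 0,"rz": 0,"jaw": 2}]' --grip_force 25

```text
clock: 4.35
tool_pos: [0.4627, 0.2878, 0.1331]
eef_rot: [0.998, 0.059, 0.001, -0.0]
contact_force: [0.2, 0.1, 0.6]
opening: 0.567
finger_force: 0.0
```

Call:
send_rows --motion '[{"x": 0,"y": 0,"z": 0,"rx": 0,"ry": 0,"rz": 0,"jaw": 2},{"x": 0,"y": 0,"z": 0,"rx": 0,"ry": 0,"rz": 0,"jaw": 2},{"x": 0,"y": 0,"z": 0,"rx": 0,"ry": 0,"rz": 0,"jaw": 2},{"x": 0,"y": 0,"z": 0,"rx": 0,"ry": 0,"rz": 0,"jaw": 2},{"x": 0,"y": 0,"z": 0,"rx": 0,"ry": 0,"rz": 0,"jaw": 2}]'

```text
clock: 4.85
tool_pos: [0.4623, 0.2877, 0.1324]
eef_rot: [0.998, 0.059, 0.0, -0.0]
contact_force: [-0.2, 0.1, 0.8]
opening: 0.339
finger_force: 25.0
```

Call:
send_rows --motion '[{"x": 0,"y": 0,"z": -0.5,"rx": 0,"ry": 0,"rz": 0,"jaw": 2},{"x": 0,"y": 0,"z": -1.5,"rx": 0,"ry": 0,"rz": 0,"jaw": 2},{"x": 0,"y": 0,"z": -2,"rx": 0,"ry": 0,"rz": 0,"jaw": 2},{"x": 0,"y": 0,"z": -2,"rx": 0,"ry": 0,"rz": 0,"jaw": 2},{"x": 0,"y": 0,"z": -1,"rx": 0,"ry": 0,"rz": 0,"jaw": 2}]' --grip_force 30

```text
clock: 5.35
tool_pos: [0.4627, 0.2877, 0.2039]
eef_rot: [0.998, 0.059, 0.001, -0.0]
contact_force: [0.8, 0.2, -2.0]
opening: 0.339
finger_force: 30.0
```

Call:
send_rows --motion '[{"x": 0,"y": 0,"z": 0,"rx": 0,"ry": 0,"rz": 0,"jaw": 2},{"x": 0,"y": 0,"z": 0,"rx": 0,"ry": 0,"rz": 0,"jaw": 2},{"x": 0,"y": 0,"z": 0,"rx": 0,"ry": 0,"rz": 0,"jaw": 2},{"x": 0,"y": 0,"z": 0,"rx": 0,"ry": 0,"rz": 0,"jaw": 2},{"x": 0,"y": 0,"z": 0,"rx": 0,"ry": 0,"rz": 0,"jaw": 2}]'

```text
clock: 5.85
tool_pos: [0.462, 0.2873, 0.2018]
eef_rot: [0.998, 0.059, -0.001, 0.0]
contact_force: [0.7, -0.8, -1.6]
opening: 0.34
finger_force: 30.0
```

```bash
python3 - <<'E'
from h import *
S=cam("scene");s=get_state();print(s["tool_pos"],s["eef_rot"],s["contact_force"])
cv2.imwrite("pics/n2.png",cv2.resize(S["img"][170:310,170:310],None,fx=4,fy=4,interpolation=cv2.INTER_CUBIC)[:,:,::-1])
E
```

```text
[0.4620936  0.28742836 0.20190104] [ 9.98233370e-01  5.94131416e-02 -3.74085802e-04  2.80305566e-04] [ 0.09706069  0.76208994 -1.31795014]
```

View pics/n2.png

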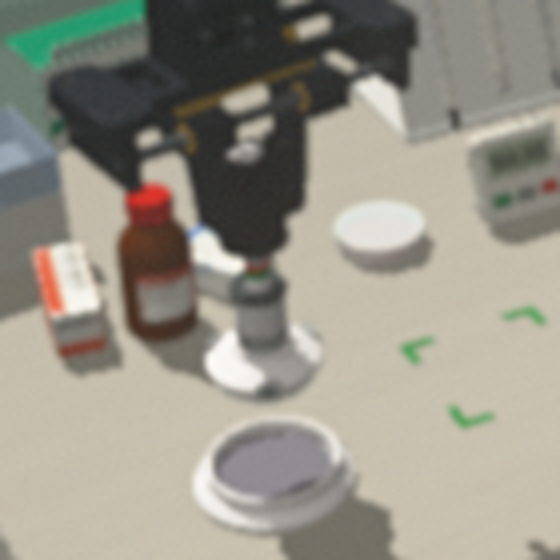

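The applicator is lifted and looks upright: the holder is at crop (263,358) and the stem is vertical above it. Next I'll move it over the spot.

Call:
send_rows --motion '[{"x": 0,"y": 1.5,"z": 0,"rx": 0,"ry": 0,"rz": 0,"jaw": 2},{"x": 0.1,"y": 2.5,"z": 0,"rx": 0,"ry": 0,"rz": 0,"jaw": 2},{"x": 0.2,"y": 3,"z": 0,"rx": 0,"ry": 0,"rz": 0,"jaw": 2},{"x": 0.2,"y": 3,"z": 0,"rx": 0,"ry": 0,"rz": 0,"jaw": 2},{"x": 0.1,"y": 3,"z": 0,"rx": 0,"ry": 0,"rz": 0,"jaw": 2}]'

```text
clock: 6.4
tool_pos: [0.4838, 0.1566, 0.2024]
eef_rot: [0.998, 0.059, 0.0, 0.0]
contact_force: [0.4, -0.0, -2.2]
opening: 0.338
finger_force: 30.0
```

Call:
send_rows --motion '[{"x": 0,"y": 2.5,"z": 0,"rx": 0,"ry": 0,"rz": 0,"jaw": 2},{"x": 0,"y": 1.5,"z": 1,"rx": 0,"ry": 0,"rz": 0,"jaw": 2},{"x": 0,"y": 0,"z": 1.5,"rx": 0,"ry": 0,"rz": 0,"jaw": 2},{"x": 0,"y": 0,"z": 1.5,"rx": 0,"ry": 0,"rz": 0,"jaw": 2},{"x": 0,"y": 0,"z": 1,"rx": 0,"ry": 0,"rz": 0,"jaw": 2}]'

```text
clock: 6.9
tool_pos: [0.488, 0.1179, 0.1516]
eef_rot: [0.998, 0.059, -0.0, 0.0]
contact_force: [-0.2, -0.3, -2.3]
opening: 0.341
finger_force: 30.0
```

Call:
send_rows --motion '[{"x": 0,"y": 0,"z": 0,"rx": 0,"ry": 0,"rz": 0,"jaw": 2},{"x": 0,"y": 0,"z": 0,"rx": 0,"ry": 0,"rz": 0,"jaw": 2},{"x": 0,"y": 0,"z": 0,"rx": 0,"ry": 0,"rz": 0,"jaw": 2},{"x": 0,"y": 0,"z": 0,"rx": 0,"ry": 0,"rz": 0,"jaw": 2},{"x": 0,"y": 0,"z": 0,"rx": 0,"ry": 0,"rz": 0,"jaw": 2}]'

```text
clock: 7.4
tool_pos: [0.4887, 0.1196, 0.1528]
eef_rot: [0.998, 0.059, 0.0, -0.0]
contact_force: [-0.4, 0.6, -1.0]
opening: 0.339
finger_force: 30.0
```

```bash
python3 - <<'E'
from h import *
S,T=cam("scene"),cam("top");s=get_state();p=s["tool_pos"];print(p,s["eef_rot"],s["contact_force"])
b=p-[0,0,.1244]
for n,c in(("S",S),("T",T)):
    print(n,"spot",proj(c,[.489,.1195,0]),"plate",proj(c,b),"holder top",proj(c,b+[0,0,.023]),"rim",proj(c,b+[0,0,.062]))
a=cv2.resize(S["img"][195:295,255:345],None,fx=5,fy=5,interpolation=cv2.INTER_CUBIC)
t=cv2.resize(T["img"][190:260,255:320],None,fx=5,fy=5,interpolation=cv2.INTER_CUBIC)
o=np.zeros((500,775,3),np.uint8);o[:,:450]=a;o[:350,450:]=t
cv2.imwrite("pics/n3.png",o[:,:,::-1])
E
```

```text
[0.48851425 0.11951929 0.15267622] [ 9.98232286e-01  5.94325961e-02  2.63104641e-04 -1.42170359e-05] [-0.58642    -0.24575505 -0.84148207]
S spot [294.40458336 260.78832018] plate [294.2544286 251.8087938] holder top [294.05332552 244.27526485] rim [293.70383509 231.18299298]
T spot [285.76963691 224.32167352] plate [285.1615581  222.86258017] holder top [284.65168293 221.4448489 ] rim [283.73941663 218.90825063]
```

View pics/n3.png

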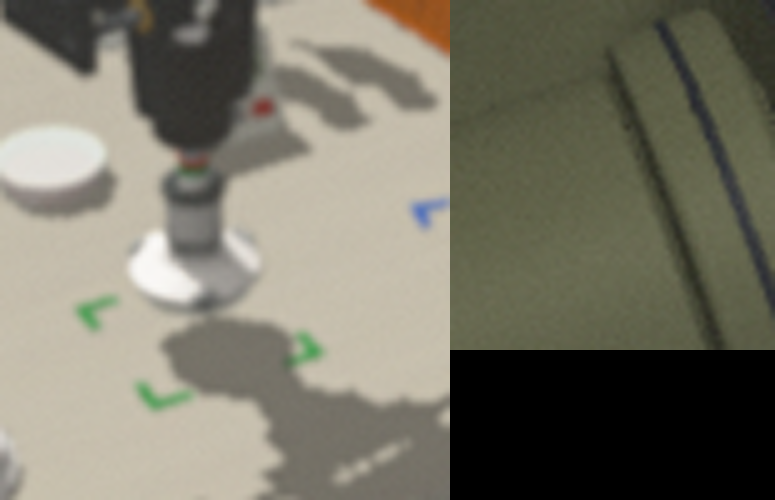

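Rim ring seen at crop (194,184), i.e. (293.4,231.4), against a predicted (293.7,231.2). The applicator is upright and centred, so I'll lower it.

Call:
send_rows --motion '[{"x": 0,"y": 0,"z": 0.8,"rx": 0,"ry": 0,"rz": 0,"jaw": 2},{"x": 0,"y": 0,"z": 0.8,"rx": 0,"ry": 0,"rz": 0,"jaw": 2},{"x": 0,"y": 0,"z": 0.6,"rx": 0,"ry": 0,"rz": 0,"jaw": 2},{"x": 0,"y": 0,"z": 0.3,"rx": 0,"ry": 0,"rz": 0,"jaw": 2},{"x": 0,"y": 0,"z": 0,"rx": 0,"ry": 0,"rz": 0,"jaw": 2}]'

```text
clock: 8.0
tool_pos: [0.488, 0.1194, 0.1267]
eef_rot: [0.998, 0.059, -0.001, 0.0]
contact_force: [0.5, 0.8, -0.6]
opening: 0.34
finger_force: 30.0
```

Call:
send_rows --motion '[{"x": 0,"y": 0,"z": 0.3,"rx": 0,"ry": 0,"rz": 0,"jaw": 2},{"x": 0,"y": 0,"z": 0.2,"rx": 0,"ry": 0,"rz": 0,"jaw": 2},{"x": 0,"y": 0,"z": 0.2,"rx": 0,"ry": 0,"rz": 0,"jaw": 2},{"x": 0,"y": 0,"z": 0,"rx": 0,"ry": 0,"rz": 0,"jaw": 2},{"x": 0,"y": 0,"z": 0,"rx": 0,"ry": 0,"rz": 0,"jaw": 2}]'

```text
clock: 8.5
tool_pos: [0.4886, 0.1195, 0.1206]
eef_rot: [0.998, 0.059, 0.0, -0.0]
contact_force: [-0.4, 0.3, 2.1]
opening: 0.337
finger_force: 30.0
```

Call:
send_rows --motion '[{"x": 0,"y": 0,"z": 0.2,"rx": 0,"ry": 0,"rz": 0,"jaw": 2},{"x": 0,"y": 0,"z": 0.2,"rx": 0,"ry": 0,"rz": 0,"jaw": 2},{"x": 0,"y": 0,"z": 0,"rx": 0,"ry": 0,"rz": 0,"jaw": 2},{"x": 0,"y": 0,"z": 0,"rx": 0,"ry": 0,"rz": 0,"jaw": 2},{"x": 0,"y": 0,"z": 0,"rx": 0,"ry": 0,"rz": 0,"jaw": 2}]'

```text
clock: 9.0
tool_pos: [0.4886, 0.1196, 0.1165]
eef_rot: [0.998, 0.059, 0.0, -0.0]
contact_force: [0.8, 1.8, 4.3]
opening: 0.339
finger_force: 30.0
```

Call:
send_rows --motion '[{"x": 0,"y": 0,"z": 0.1,"rx": 0,"ry": 0,"rz": 0,"jaw": 2},{"x": 0,"y": 0,"z": 0.1,"rx": 0,"ry": 0,"rz": 0,"jaw": 2},{"x": 0,"y": 0,"z": 0,"rx": 0,"ry": 0,"rz": 0,"jaw": 2},{"x": 0,"y": 0,"z": 0,"rx": 0,"ry": 0,"rz": 0,"jaw": 2},{"x": 0,"y": 0,"z": 0,"rx": 0,"ry": 0,"rz": 0,"jaw": 2}]'

```text
clock: 9.5
tool_pos: [0.4886, 0.1196, 0.1145]
eef_rot: [0.998, 0.059, 0.0, -0.0]
contact_force: [1.1, 0.8, 4.6]
opening: 0.341
finger_force: 30.0
```

```bash
python3 - <<'E'
from h import *
F=[];Z=[]
for i in range(8):
    S=cam("scene");s=get_state();F.append(s["contact_force"]);Z.append(s["tool_pos"])
print(np.mean(F,0),np.mean(Z,0),s["clock"])
p=np.mean(Z,0);print("rim",proj(S,[p[0],p[1],.062]),"guard under",proj(S,[p[0],p[1],p[2]-.033]))
cv2.imwrite("pics/n4.png",cv2.resize(S["img"][205:285,260:340],None,fx=7,fy=7,interpolation=cv2.INTER_CUBIC)[:,:,::-1])
E
```

```text
[0.2901864  1.17909745 4.49841787] [0.48853542 0.11953945 0.11445328] 9.9
rim [293.94695327 240.71419628] guard under [293.77241498 234.17911017]
```

View pics/n4.png

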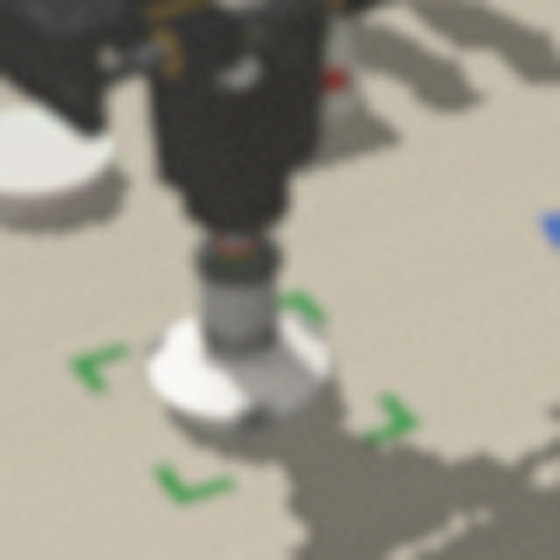

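The rim sits in the green band: red and a sliver of green are visible at crop (238,250). A force of 4.5 N also fits about 10 mm of travel. The holder at (239,370) is centred among the four tapes. Now I'll hold.

Call:
send_rows --motion '[{"x": 0,"y": 0,"z": 0,"rx": 0,"ry": 0,"rz": 0,"jaw": 2},{"x": 0,"y": 0,"z": 0,"rx": 0,"ry": 0,"rz": 0,"jaw": 2},{"x": 0,"y": 0,"z": 0,"rx": 0,"ry": 0,"rz": 0,"jaw": 2},{"x": 0,"y": 0,"z": 0,"rx": 0,"ry": 0,"rz": 0,"jaw": 2},{"x": 0,"y": 0,"z": 0,"rx": 0,"ry": 0,"rz": 0,"jaw": 2}]'

```text
clock: 10.4
tool_pos: [0.4885, 0.1195, 0.1144]
eef_rot: [0.998, 0.059, 0.0, -0.0]
contact_force: [-0.3, 1.3, 5.5]
opening: 0.34
finger_force: 30.0
```

Call:
send_rows --motion '[{"x": 0,"y": 0,"z": 0,"rx": 0,"ry": 0,"rz": 0,"jaw": 2},{"x": 0,"y": 0,"z": 0,"rx": 0,"ry": 0,"rz": 0,"jaw": 2},{"x": 0,"y": 0,"z": 0,"rx": 0,"ry": 0,"rz": 0,"jaw": 2},{"x": 0,"y": 0,"z": 0,"rx": 0,"ry": 0,"rz": 0,"jaw": 2},{"x": 0,"y": 0,"z": 0,"rx": 0,"ry": 0,"rz": 0,"jaw": 2}]'

```text
clock: 10.9
tool_pos: [0.4885, 0.1195, 0.1144]
eef_rot: [0.998, 0.059, 0.0, -0.0]
contact_force: [-0.1, 1.4, 4.0]
opening: 0.338
finger_force: 30.0
```

Call:
send_rows --motion '[{"x": 0,"y": 0,"z": 0,"rx": 0,"ry": 0,"rz": 0,"jaw": 2},{"x": 0,"y": 0,"z": 0,"rx": 0,"ry": 0,"rz": 0,"jaw": 2},{"x": 0,"y": 0,"z": 0,"rx": 0,"ry": 0,"rz": 0,"jaw": 2},{"x": 0,"y": 0,"z": 0,"rx": 0,"ry": 0,"rz": 0,"jaw": 2},{"x": 0,"y": 0,"z": 0,"rx": 0,"ry": 0,"rz": 0,"jaw": 2}]'

```text
clock: 11.4
tool_pos: [0.4885, 0.1195, 0.1144]
eef_rot: [0.998, 0.059, 0.0, -0.0]
contact_force: [0.7, 2.1, 4.6]
opening: 0.338
finger_force: 30.0
```

Call:
send_rows --motion '[{"x": 0,"y": 0,"z": 0,"rx": 0,"ry": 0,"rz": 0,"jaw": 2},{"x": 0,"y": 0,"z": 0,"rx": 0,"ry": 0,"rz": 0,"jaw": 2},{"x": 0,"y": 0,"z": 0,"rx": 0,"ry": 0,"rz": 0,"jaw": 2},{"x": 0,"y": 0,"z": 0,"rx": 0,"ry": 0,"rz": 0,"jaw": 2},{"x": 0,"y": 0,"z": 0,"rx": 0,"ry": 0,"rz": 0,"jaw": 2}]'

```text
clock: 11.9
tool_pos: [0.4884, 0.1195, 0.1144]
eef_rot: [0.998, 0.059, 0.0, 0.0]
contact_force: [0.7, 2.1, 4.7]
opening: 0.336
finger_force: 30.0
```

Call:
send_rows --motion '[{"x": 0,"y": 0,"z": 0,"rx": 0,"ry": 0,"rz": 0,"jaw": 2},{"x": 0,"y": 0,"z": 0,"rx": 0,"ry": 0,"rz": 0,"jaw": 2},{"x": 0,"y": 0,"z": 0,"rx": 0,"ry": 0,"rz": 0,"jaw": 2},{"x": 0,"y": 0,"z": 0,"rx": 0,"ry": 0,"rz": 0,"jaw": 2},{"x": 0,"y": 0,"z": 0,"rx": 0,"ry": 0,"rz": 0,"jaw": 2}]'

```text
clock: 12.4
tool_pos: [0.4884, 0.1195, 0.1144]
eef_rot: [0.998, 0.059, 0.0, 0.0]
contact_force: [1.5, 2.0, 4.1]
opening: 0.344
finger_force: 30.0
```

Call:
send_rows --motion '[{"x": 0,"y": 0,"z": 0,"rx": 0,"ry": 0,"rz": 0,"jaw": 2},{"x": 0,"y": 0,"z": 0,"rx": 0,"ry": 0,"rz": 0,"jaw": 2},{"x": 0,"y": 0,"z": 0,"rx": 0,"ry": 0,"rz": 0,"jaw": 2},{"x": 0,"y": 0,"z": 0,"rx": 0,"ry": 0,"rz": 0,"jaw": 2},{"x": 0,"y": 0,"z": 0,"rx": 0,"ry": 0,"rz": 0,"jaw": 2}]'

```text
clock: 12.9
tool_pos: [0.4884, 0.1195, 0.1144]
eef_rot: [0.998, 0.059, 0.0, 0.0]
contact_force: [0.4, 2.0, 4.5]
opening: 0.34
finger_force: 30.0
```

Call:
send_rows --motion '[{"x": 0,"y": 0,"z": 0,"rx": 0,"ry": 0,"rz": 0,"jaw": 2},{"x": 0,"y": 0,"z": 0,"rx": 0,"ry": 0,"rz": 0,"jaw": 2},{"x": 0,"y": 0,"z": 0,"rx": 0,"ry": 0,"rz": 0,"jaw": 2},{"x": 0,"y": 0,"z": 0,"rx": 0,"ry": 0,"rz": 0,"jaw": 2},{"x": 0,"y": 0,"z": 0,"rx": 0,"ry": 0,"rz": 0,"jaw": 2}]'

```text
clock: 13.4
tool_pos: [0.4884, 0.1195, 0.1144]
eef_rot: [0.998, 0.059, 0.0, 0.0]
contact_force: [1.7, 3.3, 4.7]
opening: 0.34
finger_force: 30.0
```

Call:
send_rows --motion '[{"x": 0,"y": 0,"z": 0,"rx": 0,"ry": 0,"rz": 0,"jaw": 2},{"x": 0,"y": 0,"z": 0,"rx": 0,"ry": 0,"rz": 0,"jaw": 2},{"x": 0,"y": 0,"z": 0,"rx": 0,"ry": 0,"rz": 0,"jaw": 2},{"x": 0,"y": 0,"z": 0,"rx": 0,"ry": 0,"rz": 0,"jaw": 2},{"x": 0,"y": 0,"z": 0,"rx": 0,"ry": 0,"rz": 0,"jaw": 2}]'

```text
clock: 13.9
tool_pos: [0.4884, 0.1195, 0.1144]
eef_rot: [0.998, 0.059, 0.0, 0.0]
contact_force: [2.0, 1.6, 5.4]
opening: 0.337
finger_force: 30.0
```

Call:
send_rows --motion '[{"x": 0,"y": 0,"z": 0,"rx": 0,"ry": 0,"rz": 0,"jaw": 2},{"x": 0,"y": 0,"z": 0,"rx": 0,"ry": 0,"rz": 0,"jaw": 2},{"x": 0,"y": 0,"z": 0,"rx": 0,"ry": 0,"rz": 0,"jaw": 2},{"x": 0,"y": 0,"z": 0,"rx": 0,"ry": 0,"rz": 0,"jaw": 2},{"x": 0,"y": 0,"z": 0,"rx": 0,"ry": 0,"rz": 0,"jaw": 2}]'

```text
clock: 14.4
tool_pos: [0.4884, 0.1194, 0.1144]
eef_rot: [0.998, 0.059, 0.0, 0.0]
contact_force: [0.9, 2.3, 4.6]
opening: 0.337
finger_force: 30.0
```

Call:
send_rows --motion '[{"x": 0,"y": 0,"z": 0,"rx": 0,"ry": 0,"rz": 0,"jaw": 2},{"x": 0,"y": 0,"z": 0,"rx": 0,"ry": 0,"rz": 0,"jaw": 2},{"x": 0,"y": 0,"z": 0,"rx": 0,"ry": 0,"rz": 0,"jaw": 2},{"x": 0,"y": 0,"z": 0,"rx": 0,"ry": 0,"rz": 0,"jaw": 2},{"x": 0,"y": 0,"z": 0,"rx": 0,"ry": 0,"rz": 0,"jaw": 2}]'

```text
clock: 14.9
tool_pos: [0.4884, 0.1195, 0.1144]
eef_rot: [0.998, 0.059, 0.0, 0.0]
contact_force: [1.5, 2.8, 5.3]
opening: 0.336
finger_force: 30.0
```

Call:
send_rows --motion '[{"x": 0,"y": 0,"z": 0,"rx": 0,"ry": 0,"rz": 0,"jaw": 2},{"x": 0,"y": 0,"z": 0,"rx": 0,"ry": 0,"rz": 0,"jaw": 2},{"x": 0,"y": 0,"z": 0,"rx": 0,"ry": 0,"rz": 0,"jaw": 2},{"x": 0,"y": 0,"z": 0,"rx": 0,"ry": 0,"rz": 0,"jaw": 2},{"x": 0,"y": 0,"z": 0,"rx": 0,"ry": 0,"rz": 0,"jaw": 2}]'

```text
clock: 15.4
tool_pos: [0.4884, 0.1195, 0.1144]
eef_rot: [0.998, 0.059, 0.0, 0.0]
contact_force: [0.9, 1.9, 4.8]
opening: 0.341
finger_force: 30.0
```

Call:
send_rows --motion '[{"x": 0,"y": 0,"z": 0,"rx": 0,"ry": 0,"rz": 0,"jaw": 2},{"x": 0,"y": 0,"z": 0,"rx": 0,"ry": 0,"rz": 0,"jaw": 2},{"x": 0,"y": 0,"z": 0,"rx": 0,"ry": 0,"rz": 0,"jaw": 2},{"x": 0,"y": 0,"z": 0,"rx": 0,"ry": 0,"rz": 0,"jaw": 2},{"x": 0,"y": 0,"z": 0,"rx": 0,"ry": 0,"rz": 0,"jaw": 2}]'

```text
clock: 15.9
tool_pos: [0.4884, 0.1194, 0.1144]
eef_rot: [0.998, 0.059, -0.0, 0.0]
contact_force: [0.8, 2.1, 4.8]
opening: 0.34
finger_force: 30.0
```

```bash
python3 -c "
from plant import *
print(finish_job())"
```

```text
the job is handed in; nothing more can be done
None
```

I handed the job in at about 16 s with the applicator still held upright and pressed at the green spot, after holding it there for more than 6 s. By tool height and force the plunger was down about 10 mm, the plate looked about 1 mm off centre, and no verdict was returned.

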